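# Stack the trivets, then turn the fruit dish a quarter turn over them

## Task

Build a raised stand by laying the left-hand wooden trivet squarely on top of its twin on the right (which stays where it lies), long side along long side, setting it down rather than dropping it. Then lift the handled dish with the mandarin in it clear of the worktop, and only then give it a quarter turn, so that its handle, which began along the long side of the right-hand trivet, runs across it. Finish while still holding the dish by its handle, level and still, over the middle of the stand with a few centimetres of air below it; the mandarin must stay in the middle of the dish throughout, and the mug, tin and lemon stay where they are.

Things in the scene. Friction and masses are not known exactly. Their poses are not given: they have to be found in the camera images.
- loose_trivet: The left-hand trivet (larger y at the start), to be moved: flat loose open frame of brown wood, 180 mm long (x axis), 160 mm wide (y), 18 mm thick, about 220 g; origin at the centre of its underside, z up. Two outer bars and one middle bar run along x, joined by a cross bar near each end
- loose_trivet_center (a point): Centre (and centre of mass) of the left-hand trivet, 9 mm above its underside, axes as the trivet: it lies in the middle bar, 22 mm wide (y) and free over |x| < 64 mm, with an opening 51 mm wide right through on each side, so that the bar can be gripped from above across its width
- base_trivet: The right-hand trivet, the twin of the other in shape, size and weight (180 x 160 x 18 mm), lying loose and flat on the worktop; origin at the centre of its underside, x along its long side, z up
- base_trivet_center (a point): Centre of the right-hand trivet, 9 mm above its underside; axes as the trivet
- dish: Round shallow white dish, 160 mm across, rim 35 mm high, foot flat on the worktop, about 400 g, loose; origin at the centre of its underside, z up. Its floor is dished and rises gently from the middle. An arched handle stands over it along its x axis: two thin steel legs from the rim, and a straight wooden grip bar at the top
- dish_grip (a point): Centre of the dish's wooden grip bar, 116 mm above the dish's underside, straight above its centre and centre of mass: the bar is 84 mm long (x axis), 14 mm thick (y axis) and 20 mm tall; the bar is free underneath (the mandarin's top lies about 53 mm above the dish's underside)
- dish_center (a point): Middle of the dish's inner floor, 8 mm above its underside; x along the handle. At the start the handle lies along the long side (x axis) of the right-hand trivet to within 0.06 rad
- mandarin_center (a point): Centre of the loose mandarin, about 50 mm across and 44 mm high, 46 g, which sits in the middle of the dish and may roll
- mug: Striped mug, 86 mm across and 90 mm high, bystander behind the work; origin at the centre of its underside
- tuna_tin: Small round food tin, 75 mm across and 58 mm high, bystander behind the work; origin at the centre of its underside
- lemon: Lemon, 72 x 55 x 56 mm, bystander behind the work; origin at its underside

How it is judged:
On the way, in this order (a step that is already met when the one before it is completed fails the run):
1. the left-hand trivet lies squarely on the right-hand one and is let go (horizontal distance between loose_trivet_center and base_trivet_center below 0.012 m and angle between the x axis of loose_trivet_center and the x axis of base_trivet_center, either way round below 0.12 rad and z of loose_trivet_center in the frame of base_trivet_center between 0.013 and 0.023 m and angle between loose_trivet_center's own z axis and vertical below 0.08 rad and contact force between the fingers and loose_trivet below 0.2 N and linear speed of loose_trivet below 0.02 m/s), for 0.2 s.
2. the dish has been lifted clear of the worktop (25 mm) and is not turned yet (height (world z) of dish above 0.025 m and angle between the x axis of dish_center and the x axis of base_trivet_center, either way round below 0.35 rad), for 0.1 s.
At the end, for the whole second after the job is handed in: Trivets stacked: centres within 12 mm, sides within 0.12 rad, not held. Fingers hold the dish still, level (0.09 rad), handle across the trivets within 0.12 rad, within 30 mm of the pile's centre, underside 50-200 mm above the worktop, free below; mandarin within 20 mm of the dish's middle (horizontal distance between loose_trivet_center and base_trivet_center below 0.012 m and angle between the x axis of loose_trivet_center and the x axis of base_trivet_center, either way round below 0.12 rad and z of loose_trivet_center in the frame of base_trivet_center between 0.013 and 0.023 m and angle between loose_trivet_center's own z axis and vertical below 0.08 rad and contact force between the fingers and loose_trivet below 0.2 N and angle between the x axis of dish_center and the x axis of base_trivet_center, either way round above 1.45 rad and angle between dish_center's own z axis and vertical below 0.09 rad and horizontal distance between dish_center and base_trivet_center below 0.03 m and height (world z) of dish between 0.05 and 0.2 m and linear speed of dish below 0.02 m/s and angular speed of dish below 0.15 rad/s and contact force between the fingers and dish above 1 N and contact force between dish and loose_trivet below 0.1 N and horizontal distance between mandarin_center and dish_center below 0.02 m); the arm keeps its last pose, push and grip.
It fails at once if the mandarin leaves the middle of the dish (more than 35 mm off) (horizontal distance between mandarin_center and dish_center above 0.035 m).
It fails at once if the dish is tipped (more than 0.2 rad) (angle between dish_center's own z axis and vertical above 0.2 rad).
It fails at once if the left-hand trivet is dropped (contact force between the fingers and loose_trivet below 0.1 N and linear speed of loose_trivet above 0.45 m/s).
It fails at once if the right-hand trivet is shifted by more than 30 mm (distance of base_trivet_center from where it was at the start of the episode above 0.03 m).
It fails at once if the mug, tin or lemon is moved by more than 30 mm (distance of any of mug, tuna_tin, lemon from where it was at the start of the episode above 0.03 m).
It also fails if it takes over 72 s, if anything falls off the work surface, if the arm or the gripper's body presses on something with over 40 N, if the wrist force passes 120 N, or if a joint passes its speed limit or range.

## Robot

A 6-joint arm with a two-finger parallel gripper is mounted at the origin on a cart in front of the work surface, level with it; the furniture and walls round the work are solid. World frame = base frame: x ahead of the robot, y to its left, z up, the work surface at z = 0. Lengths are in m, angles in rad, forces in N, time in s.
With the tool pointing down it reaches from about 0.35 to 0.925 m from the base axis. Payload 6.4 kg.
Tool frame: the origin (TCP) lies at the very end of the fingers, on their centre line; the grasp point (between the pads) lies 19 mm behind it (robot.grip_depth is the distance from the TCP to the grasp point, in m); z points along the fingers, y is the line along which they close (so a half turn about z gives the same grasp; the last joint's range is limited). The gripper opens to 94 mm and grips with 3 to 60 N. Pads are 16 mm wide; open, the fingers measure 119 mm over their backs; the gripper's body (75 mm by 177 mm) begins 78 mm behind the grasp point.
Start: joints at [0.957, 0.245, 1.558, -0, 1.339, -0.174], TCP at [0.277, 0.588, 0.179] pointing down, gripper open.
Joint ranges: [-3.13, 3.13], [-1.02, 2.26], [0.13, 2.54], [-0.95, 4.09], [0.21, 2.88], [-2.74, 2.74]. Speed limits (rad/s): [2.57, 2.57, 3.14, 3.14, 3.14, 3.14].

## Interface

Orientations are given as a unit quaternion [x, y, z, w].
In Python, from workcell import robot, vision gives the robot as it stands. The module is installed in compiled form; this text tells all that it offers.
- The arm moves only by the tool step_arm, never from a script. Its arguments are lists of equal length, an entry for each row: "translation": the shift along the tool's x, y, z as a fraction of full scale, a list of three; "spin": the turn about the tool's z as a fraction of full scale. In form: {"translation": [[x, y, z], ...], "spin": [spin, ...]}. A call has 1 to 12 rows; each row shifts and turns the commanded pose from where the row before left it, along the tool's axes as they then stand; what a row does not reach is not made up. Full scale, the value 1, is 15 cm for a shift and pi rad for a turn. A row lasts 1/10 s, in which the tool goes at most 50 mm and 8.59 degrees, less where a joint would pass 70% of its speed; a pose out of reach is approached as far as the arm can. A call with a number of a shift or a turn outside -1 to 1 is refused whole. A call with a gripper value outside its range is refused whole. "jaw" is the finger opening in mm, from 0 to 94, set as the call begins (left out, the last holds). The fingers move at their own pace and stop on an object; "grip_force" is the grip in N (left out, the last holds). Time passes only in rows, so rows that do not move let the fingers close. It gives the time, the measured TCP pose, the force, the opening and the grip force at its end, in the units of the state.
- robot.observe(): the state, without advancing time (a new reading comes with each control period).
- vision.get_image(name): name is "scene" or "top" or "wrist"; returns a dict with "frame" (480x640x3 uint8, red, green, blue), "depth" (480x640 float32, m along the optical axis (not along the pixel's ray), 0 where there is no reading), "fx", "fy", "cx", "cy" (pixels), "R" (3x3) and "t" (3): a world point X has camera coordinates R X + t; the wrist camera has in their place "mount" (4x4, takes a point from camera to tool coordinates, whose origin is the TCP and whose axes are the flange's). Camera axes: x right, y down, z forward; pixel columns grow to the right and rows downward; lengths in m; the calibration is good to about 2 mm. A picture is of the moment at which its call begins: read the wrist's pose just before it.
- robot.job_done(): hands the job in; it is judged then, once.
Trained networks look in the newest picture that a camera, given by its name, has taken for a name from the list of things; names that differ only in an ending like _2 or _b are one class to them, and where a whole thing is asked for, a point or a joint stands for the part that bears it (a point fixed in the world has none). Each returns a list of dicts, best first, with "p" (0 to 1); they miss things now and then, are a little off and sometimes report something else, mostly with a low value. They report only what shows in the picture. A call takes as long as a camera call.
- vision.look_for(name, camera): "box" ([left, top, width, height] in pixels, round what is visible of it).
The state is a dict: "time_s": time; "joint_positions": joint angles; "joint_velocities": joint speeds; "joint_torque": joint torques, N m; "tool_pos": TCP position; "orientation": TCP orientation; "contact_force": force on the tool from outside, world axes, zero at the start; "wrist_torque": the same for the moment, N m; "grip_width": finger opening in m; "gripper_force": force on a finger pad.
Only numpy, scipy, OpenCV 4.12 (cv2) and the standard library are available. Lean on these libraries where they do the work, as an engineer would, in place of code of your own. Each camera call takes 0.05 s, during which the arm holds its last target. There are 200 camera calls.

## Working session

There is one attempt and no reset: what is moved stays moved. The work goes in short steps, Python scripts to look and compute and a tool call to move; the robot and the scene stay as the last step left them, time stands still between calls to the robot, and variables do not carry over. Pictures are saved under pics/ and viewed, at most 10 in all, crops included, and the job is handed in when it is done.

Besides the shell and the picture viewer there is one more tool, called after "Request:" in YAML: its name, and indented under it one key for each argument. step_arm: Moves the arm, as the interface text tells. Shift numbers are shares of 15 cm and turn numbers shares of pi rad, none past 1 either way. Its arguments: {"type":"object","properties":{"translation":{"type":"array","items":{"type":"array","items":{"type":"number","minimum":-1,"maximum":1}}},"spin":{"type":"array","items":{"type":"number","minimum":-1,"maximum":1}},"jaw":{"type":"number"},"grip_force":{"type":"number"}},"required":["translation","spin"]}

```bash
mkdir -p pics; cat > h.py <<'E'
import numpy as np, cv2
from workcell import robot, vision
from scipy.spatial.transform import Rotation as Ro
def cloud(im):
    d=im["depth"]; v,u=np.mgrid[:480,:640]
    P=np.stack([(u-im["cx"])/im["fx"]*d,(v-im["cy"])/im["fy"]*d,d],-1)
    if "R" in im: W=(P-im["t"])@im["R"]
    else:
        s=robot.observe(); M=im["mount"]; P=P@M[:3,:3].T+M[:3,3]
        W=Ro.from_quat(s["orientation"]).apply(P.reshape(-1,3)).reshape(P.shape)+s["tool_pos"]
    W[d<=0]=np.nan
    return W
E
python3 - <<'E'
from h import *
s=robot.observe(); print({k:np.round(v,3) for k,v in s.items()})
im=vision.get_image("top"); cv2.imwrite("pics/top0.png",im["frame"][...,::-1]); W=cloud(im); np.save("top0.npy",W)
print(im["R"],im["t"],im["fx"])
for n in ["loose_trivet","dish","dish_grip","mandarin_center","mug","tuna_tin","lemon"]:
    for r in vision.look_for(n,"top")[:3]:
        b=r["box"]; u,v=int(b[0]+b[2]/2),int(b[1]+b[3]/2)
        print(n,round(r["p"],2),np.round(b),np.round(W[min(v,479),min(u,639)],3))
E
```

```text
{'time_s': np.float64(0.0), 'joint_positions': array([ 0.957,  0.246,  1.559, -0.   ,  1.339, -0.174]), 'joint_velocities': array([ 0.   , -0.001,  0.001, -0.   , -0.001, -0.001]), 'joint_torque': array([ 0.0000e+00, -4.1585e+01, -3.1460e+01,  6.8000e-02,  3.3000e-02,
       -0.0000e+00]), 'tool_pos': array([0.276, 0.588, 0.178]), 'orientation': array([ 0.218,  0.976, -0.001, -0.   ]), 'contact_force': array([-0.769, -0.281,  0.851]), 'wrist_torque': array([ 0.038,  0.015, -0.007]), 'gripper_force': np.float64(0.0), 'grip_width': np.float64(0.094)}
[[-0.01064572 -0.99994225  0.0014741 ]
 [-0.98270179  0.01018957 -0.18491448]
 [ 0.18488878 -0.00341715 -0.98275351]] [-0.04267602  0.62584083  1.09395162] 613.0662282087642
loose_trivet 0.84 [158. 255.  88.  96.] [0.5   0.198 0.019]
dish 0.68 [286. 259.  83.  86.] [ 0.493 -0.041  0.127]
dish_grip 0.83 [283. 257.  88.  85.] [ 0.496 -0.041  0.126]
mandarin_center 0.51 [311. 291.  30.  23.] [ 0.491 -0.039  0.126]
mug 0.55 [187. 147.  55.  53.] [0.752 0.179 0.032]
tuna_tin 0.61 [290. 150.  37.  48.] [ 0.744 -0.008  0.053]
lemon 0.93 [382. 173.  31.  31.] [ 0.714 -0.177  0.048]
lemon 0.45 [286. 254.  85.  92.] [ 0.496 -0.043  0.128]
```

View pics/top0.png

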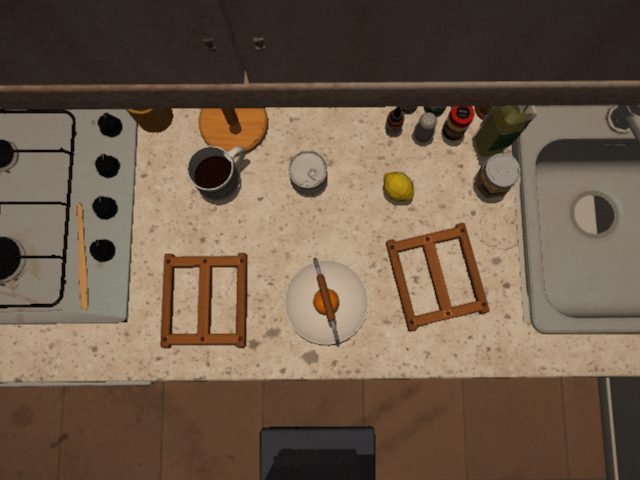

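The top view shows the left trivet around (203,300), the right one tilted around (437,277), and the dish at (326,302) with the mandarin in the middle and its handle near-parallel to the right trivet. The mug (213,172), tin (308,170) and lemon (399,186) stand behind.

```bash
cat >> h.py <<'E'
def rect(P):
    """min-area rectangle of xy points in mm -> centre (m), sides, yaw of long side"""
    (c,(w,h),a)=cv2.minAreaRect((P*1000).astype(np.float32))
    b=cv2.boxPoints((c,(w,h),a)); e=[b[1]-b[0],b[2]-b[1]]
    l=max(e,key=np.linalg.norm); yaw=np.arctan2(l[1],l[0]); yaw=(yaw+np.pi/2)%np.pi-np.pi/2
    return np.round(np.array(c)/1000,4), np.round(sorted((w,h)),1), round(yaw,4)
def trivet(W,frame,cx,cy,zlo,zhi,r=.14):
    hsv=cv2.cvtColor(frame,cv2.COLOR_RGB2HSV)
    m=(abs(W[...,0]-cx)<r)&(abs(W[...,1]-cy)<r)&(W[...,2]>zlo)&(W[...,2]<zhi)&(hsv[...,1]>110)
    n,l,st,_=cv2.connectedComponentsWithStats(m.astype(np.uint8)); k=1+np.argmax(st[1:,4])
    P=W[l==k]; return rect(P[:,:2]),np.round(np.median(P[:,2]),4),len(P),l==k
E
python3 - <<'E'
from h import *
W=np.load("top0.npy"); f=cv2.imread("pics/top0.png")[...,::-1].copy()
for c in [(.49,.2),(.51,-.22)]: print(trivet(W,f,*c,.010,.03)[:3])
m=(abs(W[...,0]-.49)<.12)&(abs(W[...,1]+.04)<.1)&(W[...,2]>.113)&(W[...,2]<.14)
P=W[m]; print("grip",rect(P[:,:2]),np.median(P[:,2]),len(P))
m=(abs(W[...,0]-.49)<.12)&(abs(W[...,1]+.04)<.12)&(W[...,2]>.026)&(W[...,2]<.045)
P=W[m]; print("rim",rect(P[:,:2]),len(P), cv2.minEnclosingCircle((P[:,:2]*1000).astype(np.float32)))
print(Ro.from_quat(robot.observe()["orientation"]).as_matrix().round(3)); print(robot.grip_depth)
E
```

```text
((array([0.5063, 0.1952]), array([161.4, 177.7]), np.float32(-0.0106)), np.float64(0.0171), 3928)
((array([ 0.5474, -0.2529]), array([160. , 178.5]), np.float32(0.224)), np.float64(0.017), 3716)
grip (array([ 0.5008, -0.0385]), array([ 14. , 106.9]), np.float32(0.2562)) 0.12401152097803439 411
rim (array([ 0.4995, -0.0386]), array([158.3, 158.3]), np.float32(-0.011)) 1478 ((498.6086120605469, -38.617427825927734), 80.3835678100586)
[[-0.905  0.426 -0.   ]
 [ 0.426  0.905 -0.   ]
 [ 0.    -0.    -1.   ]]
0.0188
```

Request:
step_arm:
  translation:
    - [-0.25, -0.172, 0]
    - [-0.25, -0.172, 0]
    - [-0.25, -0.172, 0]
    - [-0.25, -0.172, 0]
    - [-0.25, -0.172, 0]
    - [-0.25, -0.172, 0]
    - [-0.25, -0.172, 0]
    - [-0.25, -0.172, 0]
    - [-0.25, -0.172, 0]
    - [0, 0, 0]
    - [0, 0, 0]
    - [0, 0, 0]
  spin: [0, 0, 0, 0, 0, 0, 0, 0, 0, -0.046, -0.046, -0.045]
  jaw: 55
  grip_force: 25

```text
time_s: 1.6
tool_pos: [0.4836, 0.2338, 0.1787]
orientation: [0.002, 1.0, 0.0, 0.0]
contact_force: [-0.3, 0.5, 0.4]
grip_width: 0.0548
gripper_force: 0.0
```

```bash
cat >> h.py <<'E'
def goto(x,y,z,yaw_y=None):
    """tool-axis shift (fraction) and spin from here to the target; yaw_y: world yaw of tool y"""
    s=robot.observe(); M=Ro.from_quat(s["orientation"]).as_matrix(); p=np.array(s["tool_pos"])
    yy=np.arctan2(M[1,1],M[0,1]); print("t",round(s["time_s"],2),"tcp",p.round(4),"yaw_y",round(yy,4),"tilt",M[:,2].round(4),"w",round(s["grip_width"],4),"F",np.round(s["contact_force"],2),round(s["gripper_force"],2))
    print("shift",((np.array([x,y,z])-p)@M/.15).round(4),"spin",None if yaw_y is None else round(-(yaw_y-yy)/np.pi,4))
E
python3 - <<'E'
from h import *
goto(.5063,.1952,.004,np.pi/2-.0106)
im=vision.get_image("wrist"); W=cloud(im); cv2.imwrite("pics/w1.png",im["frame"][...,::-1])
print(trivet(W,im["frame"],.506,.195,.008,.03)[:3])
E
```

```text
t 1.6 tcp [0.4836 0.2338 0.1787] yaw_y 1.5661 tilt [ 1.e-04  1.e-04 -1.e+00] w 0.0548 F [-0.3   0.51  0.36] 0.0
shift [-0.1527 -0.2567  1.165 ] spin 0.0019
((array([0.5078, 0.1995]), array([156.7, 176.7]), np.float32(0.0119)), np.float64(0.0175), 11079)
```

View pics/w1.png

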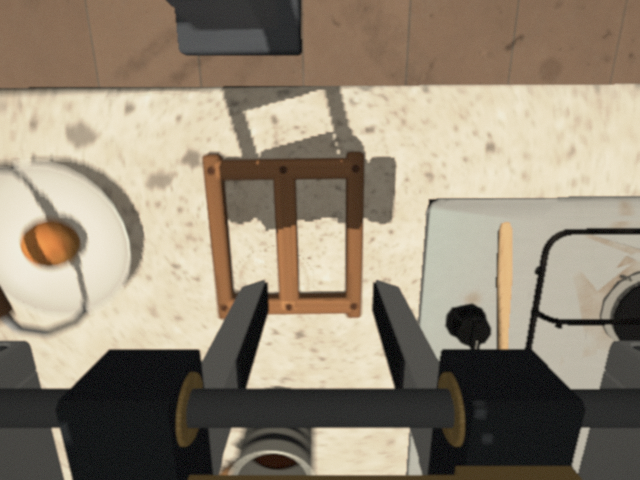

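The wrist view shows the left trivet, around (285,235), with the middle bar at column 288. It agrees with the top measurement within 4 mm.

Request:
step_arm:
  translation:
    - [-0.156, -0.245, 0]
    - [0, 0, 0.25]
    - [0, 0, 0.3]
    - [0, 0, 0.25]
    - [0, 0, 0.15]
    - [0, 0, 0.1]
    - [0, 0, 0.07]
    - [0, 0, 0.035]
    - [0, 0, 0]
    - [0, 0, 0]
  spin: [0, 0, 0, 0, 0, 0, 0, 0, 0, 0]

```text
time_s: 2.65
tool_pos: [0.5073, 0.1976, 0.0065]
orientation: [0.005, 1.0, 0.0, 0.001]
contact_force: [0.6, -0.2, 0.6]
grip_width: 0.0553
gripper_force: 0.0
```

Request:
step_arm:
  translation:
    - [0, 0, 0]
    - [0, 0, 0]
    - [0, 0, 0]
    - [0, 0, 0]
    - [0, 0, 0]
    - [0, 0, 0]
    - [0, 0, 0]
    - [0, 0, 0]
  spin: [0, 0, 0, 0, 0, 0, 0, 0]
  jaw: 0
  grip_force: 30

```text
time_s: 3.45
tool_pos: [0.5063, 0.1974, 0.0054]
orientation: [0.005, 1.0, -0.0, -0.0]
contact_force: [-0.4, 0.5, 0.3]
grip_width: 0.0005
gripper_force: 0.0
```

```bash
python3 - <<'E'
from h import *
goto(.507,.197,.004)
im=vision.get_image("wrist"); a=im["frame"]; b=vision.get_image("scene"); 
cv2.imwrite("pics/w2.png",np.hstack([cv2.resize(a,(400,300)),cv2.resize(b["frame"],(400,300))])[...,::-1])
cv2.imwrite("pics/s2.png",b["frame"][...,::-1])
E
```

```text
t 3.45 tcp [0.5063 0.1974 0.0054] yaw_y 1.5614 tilt [-1.e-04 -0.e+00 -1.e+00] w 0.0005 F [-0.42  0.5   0.26] 0.0
shift [-0.0047 -0.0025  0.0091] spin None
```

View pics/w2.png

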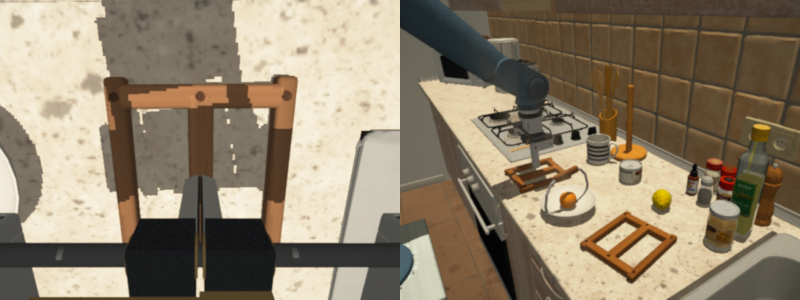

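```bash
python3 - <<'E'
from h import *
im=vision.get_image("wrist"); a=im["frame"]; W=cloud(im)
b=cv2.imread("pics/s2.png")
cv2.imwrite("pics/w3.png",np.hstack([cv2.resize(a[200:420,210:430,::-1],(400,400)),cv2.resize(b[200:360,130:290],(400,400),interpolation=cv2.INTER_CUBIC)]))
for v in range(140,400,20): print(v,W[v,320].round(3),W[v,335].round(3))
print(im["mount"].round(3))
E
```

```text
140 [0.427 0.199 0.018] [0.428 0.206 0.017]
160 [0.437 0.198 0.019] [0.437 0.206 0.017]
180 [0.447 0.198 0.019] [0.448 0.206 0.018]
200 [0.458 0.198 0.017] [0.458 0.206 0.016]
220 [0.469 0.198 0.017] [0.469 0.206 0.018]
240 [0.48  0.198 0.017] [0.48  0.206 0.018]
260 [0.492 0.198 0.017] [0.492 0.206 0.018]
280 [0.503 0.198 0.019] [0.504 0.206 0.018]
300 [0.499 0.198 0.054] [0.497 0.205 0.057]
320 [0.505 0.198 0.061] [0.497 0.204 0.076]
340 [0.515 0.198 0.063] [0.497 0.203 0.091]
360 [0.555 0.197 0.018] [0.474 0.201 0.139]
380 [0.57  0.197 0.017] [0.474 0.201 0.146]
[[-0.    -0.959 -0.282  0.082]
 [ 1.    -0.     0.001  0.   ]
 [-0.001 -0.282  0.959 -0.206]
 [ 0.     0.     0.     1.   ]]
```

View pics/w3.png

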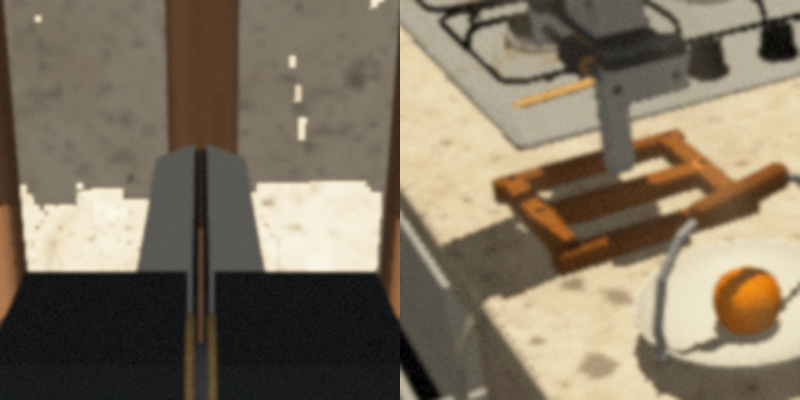

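The fingers (crop centre) hover over the middle bar instead of straddling it. Their real ends look about 35 mm higher than the reported TCP, so I'll measure that offset in tool coordinates.

```bash
python3 - <<'E'
from h import *
im=vision.get_image("wrist"); W=cloud(im); s=robot.observe()
T=Ro.from_quat(s["orientation"]).inv().apply((W-s["tool_pos"]).reshape(-1,3)).reshape(W.shape)
for c in (296,304,312,328,336,344):
    print(c,[(v,)+tuple((T[v,c]*1000).round(0)) for v in range(276,304,4)])
m=(abs(T[...,1])<.03)&(T[...,2]<-.02)&(T[...,2]>-.09)&(abs(T[...,0])<.03)
print(m.sum(), np.nanpercentile(T[m],[0,1,5,50,95,99,100],axis=0).round(4))
E
```

```text
296 [(276, np.float64(-2.0), np.float64(-14.0), np.float64(7.0)), (280, np.float64(-5.0), np.float64(-14.0), np.float64(6.0)), (284, np.float64(-7.0), np.float64(-14.0), np.float64(6.0)), (288, np.float64(9.0), np.float64(-11.0), np.float64(-38.0)), (292, np.float64(8.0), np.float64(-11.0), np.float64(-41.0)), (296, np.float64(9.0), np.float64(-11.0), np.float64(-46.0)), (300, np.float64(9.0), np.float64(-11.0), np.float64(-51.0))]
304 [(276, np.float64(5.0), np.float64(-9.0), np.float64(-12.0)), (280, np.float64(3.0), np.float64(-9.0), np.float64(-12.0)), (284, np.float64(9.0), np.float64(-8.0), np.float64(-33.0)), (288, np.float64(9.0), np.float64(-8.0), np.float64(-37.0)), (292, np.float64(9.0), np.float64(-7.0), np.float64(-42.0)), (296, np.float64(9.0), np.float64(-7.0), np.float64(-48.0)), (300, np.float64(9.0), np.float64(-7.0), np.float64(-51.0))]
312 [(276, np.float64(5.0), np.float64(-4.0), np.float64(-12.0)), (280, np.float64(3.0), np.float64(-4.0), np.float64(-12.0)), (284, np.float64(9.0), np.float64(-4.0), np.float64(-32.0)), (288, np.float64(9.0), np.float64(-4.0), np.
[... 973 characters left out ...]
float64(-47.0)), (300, np.float64(9.0), np.float64(8.0), np.float64(-51.0))]
344 [(276, np.float64(-2.0), np.float64(15.0), np.float64(6.0)), (280, np.float64(-5.0), np.float64(15.0), np.float64(5.0)), (284, np.float64(-7.0), np.float64(15.0), np.float64(5.0)), (288, np.float64(8.0), np.float64(12.0), np.float64(-37.0)), (292, np.float64(9.0), np.float64(12.0), np.float64(-42.0)), (296, np.float64(9.0), np.float64(12.0), np.float64(-48.0)), (300, np.float64(9.0), np.float64(11.0), np.float64(-51.0))]
3809 [[-0.0085 -0.0125 -0.09  ]
 [-0.0003 -0.012  -0.0897]
 [ 0.0071 -0.011  -0.0882]
 [ 0.0088  0.0004 -0.0675]
 [ 0.0093  0.0112 -0.0352]
 [ 0.0095  0.0123 -0.0298]
 [ 0.0099  0.0128 -0.0258]]
```

Request:
step_arm:
  translation:
    - [0, 0, 0]
    - [0, 0, 0]
    - [0, 0, 0]
    - [0, 0, 0]
    - [0, 0, 0.03]
    - [0, 0, 0.03]
    - [0, 0, 0.03]
    - [0, 0, 0.03]
    - [0, 0, 0.03]
    - [0, 0, 0.02]
    - [0, 0, 0]
    - [0, 0, 0]
  spin: [0, 0, 0, 0, 0, 0, 0, 0, 0, 0, 0, 0]
  jaw: 55

```text
time_s: 4.85
tool_pos: [0.5064, 0.1974, -0.0201]
orientation: [0.005, 1.0, -0.0, 0.0]
contact_force: [0.4, -0.3, -0.4]
grip_width: 0.0547
gripper_force: 0.0
```

Request:
step_arm:
  translation:
    - [0, 0, 0.01]
    - [0, 0, 0.01]
    - [0, 0, 0.01]
    - [0, 0, 0]
  spin: [0, 0, 0, 0]

```text
time_s: 5.25
tool_pos: [0.5061, 0.1973, -0.0248]
orientation: [0.005, 1.0, -0.0, -0.0]
contact_force: [0.7, -0.1, 0.1]
grip_width: 0.0548
gripper_force: 0.0
```

Request:
step_arm:
  translation:
    - [0, 0, 0]
    - [0, 0, 0]
    - [0, 0, 0]
    - [0, 0, 0]
    - [0, 0, 0]
    - [0, 0, 0]
    - [0, 0, 0]
    - [0, 0, 0]
  spin: [0, 0, 0, 0, 0, 0, 0, 0]
  jaw: 0
  grip_force: 30

```text
time_s: 6.05
tool_pos: [0.5063, 0.1975, -0.0246]
orientation: [0.005, 1.0, 0.0, 0.0]
contact_force: [-0.6, 0.6, 1.2]
grip_width: 0.0214
gripper_force: 30.0
```

Request:
step_arm:
  translation:
    - [0, 0, -0.03]
    - [0, 0, -0.06]
    - [0, 0, -0.1]
    - [0, 0, -0.15]
    - [0, 0, -0.2]
    - [0, 0, -0.2]
    - [0, 0, -0.2]
    - [0, 0, -0.15]
    - [0, 0, -0.08]
    - [0, 0, -0.03]
    - [0, 0, 0]
  spin: [0, 0, 0, 0, 0, 0, 0, 0, 0, 0, 0]

```text
time_s: 7.15
tool_pos: [0.5062, 0.1973, 0.1555]
orientation: [0.005, 1.0, 0.0, 0.0]
contact_force: [0.0, 0.7, -3.2]
grip_width: 0.0216
gripper_force: 30.0
```

```bash
python3 - <<'E'
from h import *
goto(.547,-.253,-.006,np.pi/2+.224)
im=vision.get_image("wrist"); W=cloud(im); s=robot.observe()
m=trivet(W,im["frame"],.506,.197,.15,.25); print(m[:3])
cv2.imwrite("pics/w4.png",im["frame"][...,::-1])
E
```

```text
t 7.15 tcp [0.5062 0.1973 0.1555] yaw_y 1.5613 tilt [ 2.e-04  0.e+00 -1.e+00] w 0.0216 F [ 0.02  0.75 -3.18] 29.99
shift [-0.2999 -2.9996  1.0769] spin -0.0743
((array([0.4856, 0.1978]), array([134. , 157.3]), np.float32(1.567)), np.float64(0.1966), 40131)
```

View pics/w4.png

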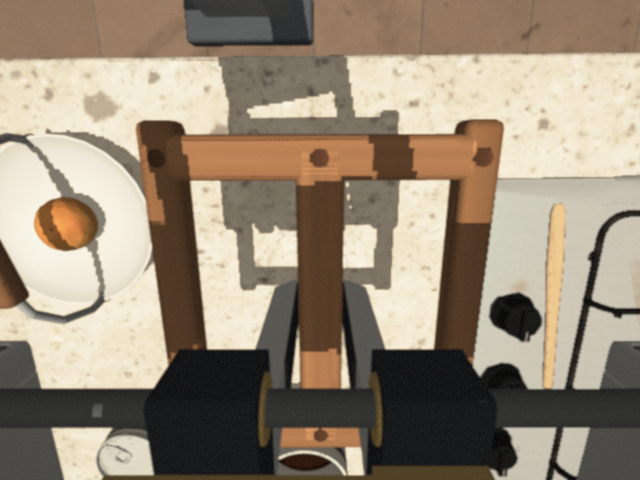

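The trivet hangs level, with its middle bar (column 320) between the fingers and its top at 0.197 m. That clears the dish handle.

Request:
step_arm:
  translation:
    - [0, 0, 0]
    - [0, 0, 0]
    - [0.04, -0.1, 0]
    - [0.04, -0.2, 0]
    - [0.04, -0.27, 0]
    - [0.04, -0.3, 0]
    - [0.04, -0.3, 0]
    - [0.04, -0.3, 0]
    - [0.04, -0.3, 0]
    - [0.04, -0.3, 0]
    - [0.04, -0.25, 0]
    - [0.04, -0.15, 0]
  spin: [-0.037, -0.037, 0, 0, 0, 0, 0, 0, 0, 0, 0, 0]

```text
time_s: 8.4
tool_pos: [0.5284, -0.1804, 0.1543]
orientation: [-0.109, 0.994, 0.0, -0.001]
contact_force: [0.7, -0.1, -2.2]
grip_width: 0.0218
gripper_force: 30.0
```

Request:
step_arm:
  translation:
    - [0, -0.15, 0]
    - [0, -0.15, 0]
    - [0, -0.13, 0]
    - [0, -0.08, 0]
    - [0, 0, 0]
    - [0, 0, 0]
  spin: [0, 0, 0, 0, 0, 0]

```text
time_s: 9.0
tool_pos: [0.5466, -0.2512, 0.1551]
orientation: [-0.111, 0.994, 0.0, -0.0]
contact_force: [-0.7, -0.7, -1.4]
grip_width: 0.0217
gripper_force: 30.0
```

```bash
python3 - <<'E'
from h import *
goto(.546,-.253,-.006,np.pi/2+.224)
im=vision.get_image("wrist"); W=cloud(im)
print("held",trivet(W,im["frame"],.547,-.253,.15,.25)[:3]);print("base",trivet(W,im["frame"],.547,-.253,.006,.03)[:3])
im=vision.get_image("top"); W=cloud(im)
print("held",trivet(W,im["frame"],.547,-.253,.15,.25)[:3])
cv2.imwrite("pics/top5.png",im["frame"][...,::-1])
E
```

```text
t 9.0 tcp [ 0.5466 -0.2512  0.1551] yaw_y 1.7939 tilt [-6.e-04  8.e-04 -1.e+00] w 0.0217 F [-0.67 -0.7  -1.37] 29.99
shift [ 0.0059 -0.0116  1.0739] spin -0.0003
held ((array([ 0.5275, -0.2558]), array([134.8, 158.2]), np.float32(-1.3471)), np.float64(0.1971), 40221)
base ((array([ 0.5571, -0.1842]), array([ 32.4, 132.1]), np.float32(0.2275)), np.float64(0.0175), 2457)
held ((array([ 0.5762, -0.2097]), array([ 88.8, 101.2]), np.float32(0.219)), np.float64(0.1966), 1054)
```

View pics/top5.png

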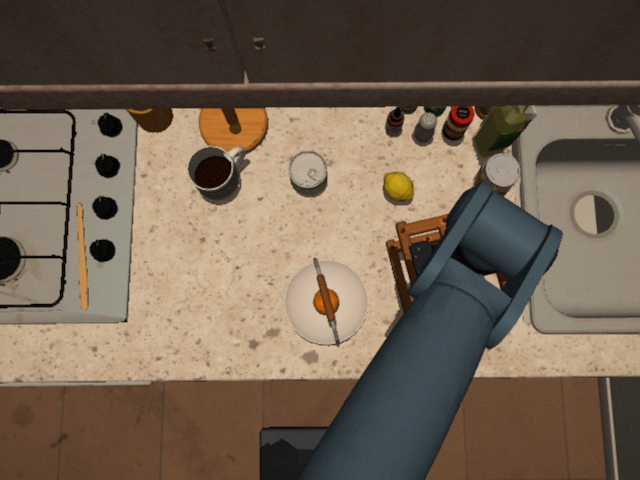

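The picture shows the held trivet above the right-hand one at (437,277), with the same tilt, and nothing else disturbed. By the wrist depth it is only about 3 mm off centre, so I'll lower it.

Request:
step_arm:
  translation:
    - [0.017, -0.011, 0]
    - [0, 0, 0.1]
    - [0, 0, 0.2]
    - [0, 0, 0.2]
    - [0, 0, 0.2]
    - [0, 0, 0.15]
    - [0, 0, 0.08]
    - [0, 0, 0.05]
    - [0, 0, 0.03]
    - [0, 0, 0.02]
    - [0, 0, 0]
    - [0, 0, 0]
  spin: [0, 0, 0, 0, 0, 0, 0, 0, 0, 0, 0, 0]

```text
time_s: 10.3
tool_pos: [0.5452, -0.2544, 0.0018]
orientation: [-0.111, 0.994, -0.001, 0.001]
contact_force: [0.4, -0.4, -2.9]
grip_width: 0.0218
gripper_force: 30.0
```

Request:
step_arm:
  translation:
    - [0, 0, 0.01]
    - [0, 0, 0.01]
    - [0, 0, 0.01]
    - [0, 0, 0.01]
    - [0, 0, 0.007]
    - [0, 0, 0]
    - [0, 0, 0]
  spin: [0, 0, 0, 0, 0, 0, 0]

```text
time_s: 11.0
tool_pos: [0.5445, -0.2539, -0.0062]
orientation: [-0.111, 0.994, 0.0, -0.0]
contact_force: [-0.7, 0.5, -2.6]
grip_width: 0.0219
gripper_force: 30.0
```

Request:
step_arm:
  translation:
    - [0, 0, 0.006]
    - [0, 0, 0]
    - [0, 0, 0]
  spin: [0, 0, 0]

```text
time_s: 11.3
tool_pos: [0.5448, -0.2541, -0.0065]
orientation: [-0.111, 0.994, -0.0, 0.0]
contact_force: [-1.4, 1.9, 2.3]
grip_width: 0.0216
gripper_force: 30.0
```

Request:
step_arm:
  translation:
    - [0, 0, 0]
    - [0, 0, 0]
    - [0, 0, 0]
    - [0, 0, 0]
    - [0, 0, 0]
    - [0, 0, 0]
  spin: [0, 0, 0, 0, 0, 0]
  jaw: 50

```text
time_s: 11.9
tool_pos: [0.5446, -0.254, -0.0071]
orientation: [-0.111, 0.994, 0.0, -0.0]
contact_force: [0.1, 0.1, -0.8]
grip_width: 0.0498
gripper_force: 0.0
```

Request:
step_arm:
  translation:
    - [0, 0, -0.05]
    - [0, 0, -0.1]
    - [0, 0, -0.2]
    - [0, 0, -0.3]
    - [0, 0, -0.3]
    - [0, 0, -0.15]
    - [0, 0, 0]
  spin: [0, 0, 0, 0, 0, 0, 0]

```text
time_s: 12.6
tool_pos: [0.5473, -0.2558, 0.1644]
orientation: [-0.111, 0.994, -0.004, 0.004]
contact_force: [-0.3, 0.5, 1.1]
grip_width: 0.0506
gripper_force: 0.0
```

```bash
python3 - <<'E'
from h import *
goto(.4997,-.0385,.16,np.pi/2+.256)
im=vision.get_image("wrist"); W=cloud(im)
print("upper",trivet(W,im["frame"],.547,-.253,.027,.05)[:3]);print("lower",trivet(W,im["frame"],.547,-.253,.006,.024)[:3])
cv2.imwrite("pics/w6.png",im["frame"][...,::-1])
E
```

```text
t 12.6 tcp [ 0.5473 -0.2558  0.1644] yaw_y 1.794 tilt [ 0.0086 -0.0062 -0.9999] w 0.0506 F [-0.26  0.49  1.15] 0.0
shift [-0.0111  1.4835  0.0175] spin -0.0104
upper ((array([ 0.5408, -0.2524]), array([156.7, 170.6]), np.float32(0.2227)), np.float64(0.0321), 13540)
lower ((array([ 0.5501, -0.3104]), array([ 47.2, 135.1]), np.float32(-0.1359)), np.float64(0.0132), 831)
```

View pics/w6.png

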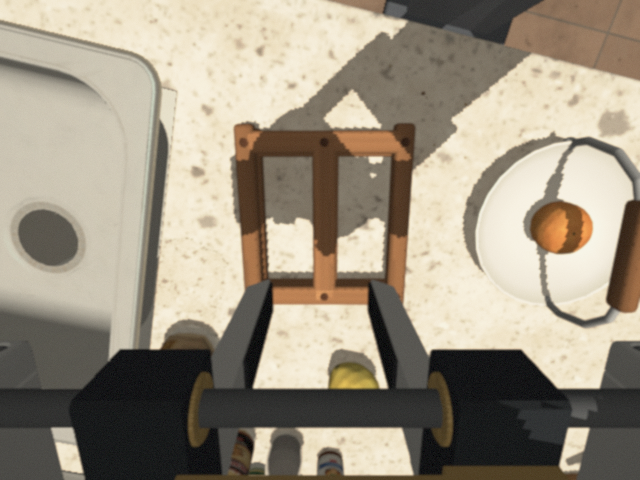

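The left trivet now sits square on its twin, with the lower one almost completely hidden below it. Next is the dish.

Request:
step_arm:
  translation:
    - [0, 0, 0]
    - [0, 0.2, 0]
    - [0, 0.3, 0]
    - [0, 0.3, 0]
    - [0, 0.3, 0]
    - [0, 0.2, 0]
    - [-0.07, 0.12, 0]
    - [0, 0.05, 0]
    - [0, 0, 0]
    - [0, 0, 0]
  spin: [-0.01, 0, 0, 0, 0, 0, 0, 0, 0, 0]

```text
time_s: 13.65
tool_pos: [0.4988, -0.0385, 0.1572]
orientation: [-0.127, 0.992, 0.0, -0.001]
contact_force: [0.7, -0.6, 0.2]
grip_width: 0.0501
gripper_force: 0.0
```

```bash
python3 - <<'E'
from h import *
im=vision.get_image("top"); W=cloud(im)
print("upper",trivet(W,im["frame"],.547,-.253,.027,.05)[:3])
cv2.imwrite("pics/top7.png",im["frame"][...,::-1])
im=vision.get_image("wrist"); W=cloud(im)
m=(abs(W[...,0]-.5)<.08)&(abs(W[...,1]+.04)<.06)&(W[...,2]>.113)&(W[...,2]<.14)
hsv=cv2.cvtColor(im["frame"],cv2.COLOR_RGB2HSV); P=W[m&(hsv[...,1]>100)]
print("bar",rect(P[:,:2]),np.median(P[:,2]),len(P))
goto(.4997,-.0385,.067,np.pi/2+.256)
cv2.imwrite("pics/w7.png",im["frame"][...,::-1])
E
```

```text
upper ((array([ 0.5444, -0.256 ]), array([160. , 178.9]), np.float32(0.225)), np.float64(0.0349), 3884)
bar (array([ 0.5007, -0.0362]), array([13.5, 81.6]), np.float32(0.2498)) 0.12514272866355328 2038
t 13.75 tcp [ 0.4991 -0.0388  0.1576] yaw_y 1.824 tilt [-7.e-04 -0.e+00 -1.e+00] w 0.0505 F [-0.61 -0.52 -0.14] 0.0
shift [-0.005   0.0011  0.6039] spin -0.0009
```

View pics/w7.png

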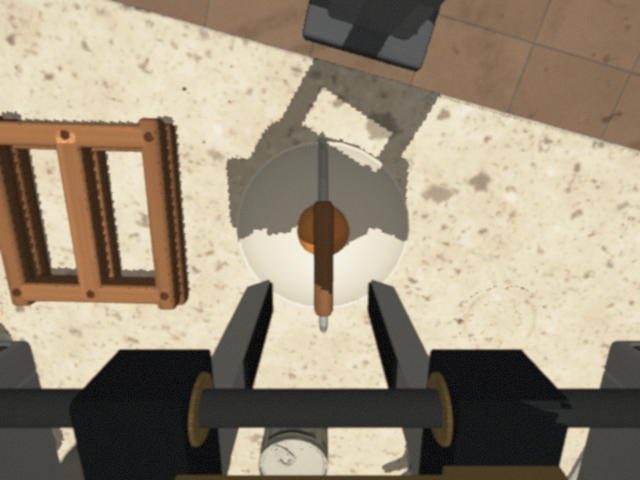

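The handle bar runs along column 322, midway between the fingers, with the mandarin at (323,230) centred in the dish. The stack is off by only about 4 mm, so I'll go down and grip.

Request:
step_arm:
  translation:
    - [-0.01, 0.006, 0.05]
    - [0, 0, 0.1]
    - [0, 0, 0.12]
    - [0, 0, 0.12]
    - [0, 0, 0.1]
    - [0, 0, 0.06]
    - [0, 0, 0.03]
    - [0, 0, 0.02]
    - [0, 0, 0]
    - [0, 0, 0]
  spin: [0, 0, 0, 0, 0, 0, 0, 0, 0, 0]

```text
time_s: 14.75
tool_pos: [0.5009, -0.0368, 0.0685]
orientation: [-0.127, 0.992, -0.0, 0.001]
contact_force: [-0.1, 0.0, -0.5]
grip_width: 0.0498
gripper_force: 0.0
```

Request:
step_arm:
  translation:
    - [0, 0, 0]
    - [0, 0, 0]
    - [0, 0, 0]
    - [0, 0, 0]
    - [0, 0, 0]
  spin: [0, 0, 0, 0, 0]
  jaw: 20
  grip_force: 8

```text
time_s: 15.25
tool_pos: [0.5005, -0.0367, 0.068]
orientation: [-0.127, 0.992, -0.0, 0.0]
contact_force: [-0.1, 0.8, -0.7]
grip_width: 0.0202
gripper_force: 0.0
```

Request:
step_arm:
  translation:
    - [0, 0, 0]
    - [0, 0, 0]
    - [0, 0, 0]
    - [0, 0, 0]
    - [0, 0, 0]
  spin: [0, 0, 0, 0, 0]
  jaw: 0
  grip_force: 8

```text
time_s: 15.75
tool_pos: [0.5004, -0.0365, 0.0679]
orientation: [-0.127, 0.992, 0.0, -0.0]
contact_force: [0.2, 1.9, 0.5]
grip_width: 0.0137
gripper_force: 8.0
```

Request:
step_arm:
  translation:
    - [0, 0, 0]
    - [0, 0, 0]
    - [0, 0, 0]
  spin: [0, 0, 0]
  jaw: 0
  grip_force: 40

```text
time_s: 16.05
tool_pos: [0.5004, -0.0365, 0.0679]
orientation: [-0.127, 0.992, 0.0, -0.0]
contact_force: [0.1, 2.5, 0.8]
grip_width: 0.0139
gripper_force: 40.0
```

Request:
step_arm:
  translation:
    - [0, 0, -0.01]
    - [0, 0, -0.02]
    - [0, 0, -0.03]
    - [0, 0, -0.04]
    - [0, 0, -0.05]
    - [0, 0, -0.05]
    - [0, 0, -0.05]
    - [0, 0, -0.05]
    - [0, 0, -0.04]
    - [0, 0, -0.03]
    - [0, 0, -0.02]
    - [0, 0, -0.01]
  spin: [0, 0, 0, 0, 0, 0, 0, 0, 0, 0, 0, 0]

```text
time_s: 17.25
tool_pos: [0.5005, -0.0367, 0.1282]
orientation: [-0.127, 0.992, -0.0, 0.0]
contact_force: [0.3, -0.4, -4.5]
grip_width: 0.0137
gripper_force: 40.0
```

Request:
step_arm:
  translation:
    - [0, 0, -0.02]
    - [0, 0, -0.04]
    - [0, 0, -0.05]
    - [0, 0, -0.06]
    - [0, 0, -0.06]
    - [0, 0, -0.05]
    - [0, 0, -0.03]
    - [0, 0, -0.01]
    - [0, 0, 0]
  spin: [0, 0, 0, 0, 0, 0, 0, 0, 0]

```text
time_s: 18.15
tool_pos: [0.5005, -0.0367, 0.1761]
orientation: [-0.127, 0.992, -0.0, 0.0]
contact_force: [0.3, -0.4, -3.4]
grip_width: 0.0138
gripper_force: 40.0
```

```bash
cat >> h.py <<'E'
def dishcheck(cx,cy,dz,cam="wrist",name=None):
    im=vision.get_image(cam); W=cloud(im); hsv=cv2.cvtColor(im["frame"],cv2.COLOR_RGB2HSV)
    near=(np.hypot(W[...,0]-cx,W[...,1]-cy)<.1)
    P=W[near&(W[...,2]>dz+.026)&(W[...,2]<dz+.045)&(hsv[...,1]<70)]
    print("rim",np.round(cv2.minEnclosingCircle((P[:,:2]*1000).astype(np.float32))[0],1),P[:,2].max().round(3),len(P))
    if len(P)>50:
        A=np.c_[P[:,:2],np.ones(len(P))]; print("plane",np.linalg.lstsq(A,P[:,2],rcond=None)[0].round(3))
    M=W[near&(W[...,2]>dz+.02)&(W[...,2]<dz+.07)&(hsv[...,1]>150)]
    print("mandarin",np.median(M,axis=0).round(3),np.min(M,0).round(3),np.max(M,0).round(3),len(M))
    if name: cv2.imwrite(name,im["frame"][...,::-1])
E
python3 - <<'E'
from h import *
goto(.5455,-.2545,.175,np.pi/2+.2245-np.pi/2)
dishcheck(.5,-.037,.105,name="pics/w8.png")
E
```

```text
t 18.15 tcp [ 0.5005 -0.0367  0.1761] yaw_y 1.8253 tilt [ 2.e-04 -0.e+00 -1.e+00] w 0.0138 F [ 0.32 -0.37 -3.36] 40.0
shift [ 0.0751 -1.4809  0.0073] spin 0.5096
rim [501.  -36.6] 0.149 11972
plane [-0.004  0.     0.14 ]
mandarin [ 0.494 -0.032  0.154] [ 0.477 -0.059  0.138] [ 0.516 -0.014  0.161] 1505
```

View pics/w8.png

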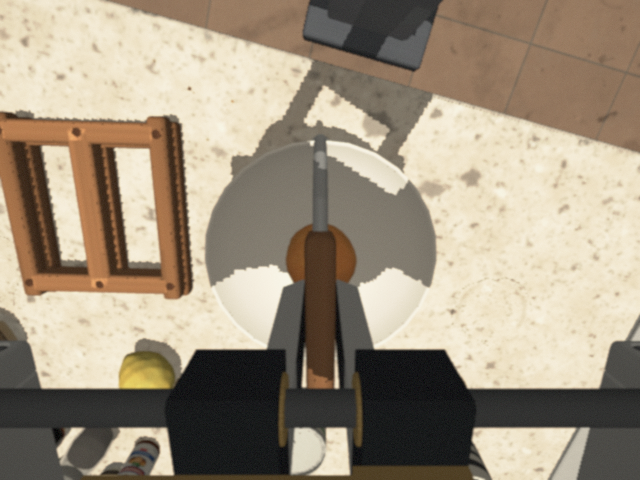

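The dish hangs level at about 0.108 m, unturned, with the mandarin at (320,258) in the middle. I'll carry it slowly over the stand and then turn it.

Request:
step_arm:
  translation:
    - [0, -0.01, 0]
    - [0, -0.02, 0]
    - [0, -0.03, 0]
    - [0, -0.04, 0]
    - [0, -0.05, 0]
    - [0, -0.06, 0]
    - [0, -0.06, 0]
    - [0, -0.06, 0]
    - [0, -0.06, 0]
    - [0, -0.06, 0]
    - [0, -0.06, 0]
    - [0, -0.06, 0]
  spin: [0, 0, 0, 0, 0, 0, 0, 0, 0, 0, 0, 0]

```text
time_s: 19.4
tool_pos: [0.5222, -0.1202, 0.1759]
orientation: [-0.127, 0.992, -0.0, -0.0]
contact_force: [0.0, 0.7, -4.4]
grip_width: 0.0134
gripper_force: 40.0
```

Request:
step_arm:
  translation:
    - [0.003, -0.06, 0]
    - [0.006, -0.06, 0]
    - [0.007, -0.06, 0]
    - [0.007, -0.06, 0]
    - [0.007, -0.06, 0]
    - [0.007, -0.06, 0]
    - [0.007, -0.06, 0]
    - [0.007, -0.06, 0]
    - [0.007, -0.06, 0]
    - [0.007, -0.06, 0]
    - [0.006, -0.06, 0]
    - [0.004, -0.06, 0]
  spin: [0, 0, 0, 0, 0, 0, 0, 0, 0, 0, 0, 0]

```text
time_s: 20.6
tool_pos: [0.5384, -0.2275, 0.1759]
orientation: [-0.127, 0.992, 0.0, -0.0]
contact_force: [0.5, -0.4, -4.2]
grip_width: 0.0133
gripper_force: 40.0
```

Request:
step_arm:
  translation:
    - [0, -0.05, 0]
    - [0, -0.045, 0]
    - [0, -0.035, 0]
    - [0, -0.025, 0]
    - [0, -0.02, 0]
    - [0, -0.01, 0]
    - [0, -0.006, 0]
    - [0, 0, 0]
    - [0, 0, 0]
    - [0, 0, 0]
  spin: [0, 0, 0, 0, 0, 0, 0, 0, 0, 0]

```text
time_s: 21.6
tool_pos: [0.5455, -0.2544, 0.176]
orientation: [-0.127, 0.992, 0.0, -0.0]
contact_force: [0.2, -0.5, -4.3]
grip_width: 0.0133
gripper_force: 40.0
```

Request:
step_arm:
  translation:
    - [0, 0, 0]
    - [0, 0, 0]
    - [0, 0, 0]
    - [0, 0, 0]
    - [0, 0, 0]
    - [0, 0, 0]
    - [0, 0, 0]
    - [0, 0, 0]
    - [0, 0, 0]
    - [0, 0, 0]
    - [0, 0, 0]
    - [0, 0, 0]
  spin: [0.003, 0.006, 0.009, 0.012, 0.015, 0.018, 0.02, 0.02, 0.02, 0.02, 0.02, 0.02]

```text
time_s: 22.8
tool_pos: [0.5455, -0.2545, 0.176]
orientation: [0.161, 0.987, -0.0, 0.0]
contact_force: [0.3, -0.3, -4.9]
grip_width: 0.014
gripper_force: 40.0
```

```bash
python3 - <<'E'
from h import *
goto(.5455,-.2545,.175,.2245)
E
```

```text
t 22.8 tcp [ 0.5455 -0.2545  0.176 ] yaw_y 1.2466 tilt [ 0. -0. -1.] w 0.014 F [ 0.34 -0.33 -4.91] 40.0
shift [-0.      0.0001  0.0065] spin 0.3253
```

Request:
step_arm:
  translation:
    - [0, 0, 0]
    - [0, 0, 0]
    - [0, 0, 0]
    - [0, 0, 0]
    - [0, 0, 0]
    - [0, 0, 0]
    - [0, 0, 0]
    - [0, 0, 0]
    - [0, 0, 0]
    - [0, 0, 0]
    - [0, 0, 0]
    - [0, 0, 0]
  spin: [0.02, 0.02, 0.02, 0.02, 0.02, 0.02, 0.02, 0.02, 0.02, 0.02, 0.02, 0.02]

```text
time_s: 24.0
tool_pos: [0.5455, -0.2545, 0.176]
orientation: [0.513, 0.858, -0.0, 0.0]
contact_force: [0.1, 0.5, -4.3]
grip_width: 0.0134
gripper_force: 40.0
```

Request:
step_arm:
  translation:
    - [0, 0, 0]
    - [0, 0, 0]
    - [0, 0, 0]
    - [0, 0, 0]
    - [0, 0, 0]
    - [0, 0, 0]
    - [0, 0, 0]
    - [0, 0, 0]
    - [0, 0, 0]
    - [0, 0, 0]
    - [0, 0, 0]
    - [0, 0, 0]
  spin: [0.018, 0.016, 0.014, 0.012, 0.01, 0.008, 0.005, 0.003, 0, 0, 0, 0]

```text
time_s: 25.2
tool_pos: [0.5455, -0.2545, 0.1759]
orientation: [0.623, 0.782, -0.0, -0.0]
contact_force: [-0.5, -0.3, -4.8]
grip_width: 0.0136
gripper_force: 40.0
```

```bash
python3 - <<'E'
from h import *
goto(.5455,-.2545,.175,.2245)
dishcheck(.5455,-.2545,.108,name="pics/w9.png")
im=vision.get_image("wrist"); W=cloud(im); hsv=cv2.cvtColor(im["frame"],cv2.COLOR_RGB2HSV)
P=W[(np.hypot(W[...,0]-.5455,W[...,1]+.2545)<.09)&(W[...,2]>.215)&(W[...,2]<.245)&(hsv[...,1]>90)]
print("bar",rect(P[:,:2]),len(P))
E
```

```text
t 25.2 tcp [ 0.5455 -0.2545  0.1759] yaw_y 0.2262 tilt [-0.  0. -1.] w 0.0136 F [-0.54 -0.33 -4.79] 40.0
shift [0.0002 0.0002 0.0063] spin 0.0005
rim [ 545.8 -254.2] 0.149 9464
plane [0.001 0.004 0.14 ]
mandarin [ 0.551 -0.247  0.155] [ 0.524 -0.269  0.137] [ 0.569 -0.23   0.162] 1508
bar (array([ 0.5451, -0.2503]), array([14.9, 77.8]), np.float32(-1.3572)) 4665
```

View pics/w9.png

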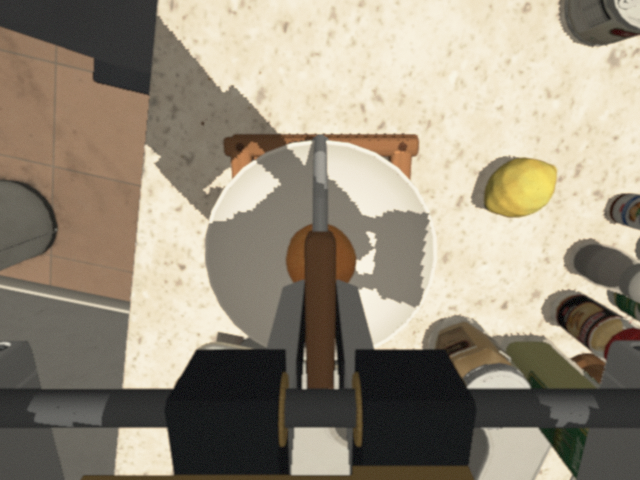

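The picture shows the dish level over the stand, handle across it, and the mandarin at (320,258) in the middle. I'll lower it slightly so there are about 4 cm of air below, let it settle and hand in.

Request:
step_arm:
  translation:
    - [0, 0, 0.01]
    - [0, 0, 0.02]
    - [0, 0, 0.03]
    - [0, 0, 0.04]
    - [0, 0, 0.03]
    - [0, 0, 0.03]
    - [0, 0, 0.02]
    - [0, 0, 0.01]
    - [0, 0, 0]
    - [0, 0, 0]
    - [0, 0, 0]
    - [0, 0, 0]
  spin: [0, 0, 0, 0, 0, 0, 0, 0, 0, 0, 0, 0]

```text
time_s: 26.5
tool_pos: [0.5456, -0.2546, 0.1477]
orientation: [0.623, 0.782, 0.0, 0.0]
contact_force: [-0.0, 0.1, -4.5]
grip_width: 0.0135
gripper_force: 40.0
```

Request:
step_arm:
  translation:
    - [0, 0, 0]
    - [0, 0, 0]
    - [0, 0, 0]
    - [0, 0, 0]
    - [0, 0, 0]
    - [0, 0, 0]
    - [0, 0, 0]
    - [0, 0, 0]
  spin: [0, 0, 0, 0, 0, 0, 0, 0]

```text
time_s: 27.3
tool_pos: [0.5455, -0.2545, 0.1475]
orientation: [0.623, 0.782, -0.0, 0.0]
contact_force: [0.2, 0.2, -3.9]
grip_width: 0.0137
gripper_force: 40.0
```

```bash
python3 - <<'E'
from h import *
goto(.5455,-.2545,.147,.2245); dishcheck(.5455,-.2545,.079)
print(robot.job_done())
E
```

```text
t 27.3 tcp [ 0.5455 -0.2545  0.1475] yaw_y 0.2262 tilt [ 0.e+00 -1.e-04 -1.e+00] w 0.0137 F [ 0.18  0.23 -3.95] 40.0
shift [0.0003 0.0001 0.0031] spin 0.0005
rim [ 546.2 -254.1] 0.121 9888
plane [0.001 0.004 0.111]
mandarin [ 0.55  -0.247  0.126] [ 0.524 -0.269  0.109] [ 0.569 -0.23   0.133] 1503
the job is handed in; nothing more can be done
None
```

The job is handed in, verdict not shown: the trivets measured about 4 mm off centre, and the dish is held level and quarter-turned over them with about 4 cm of air below and the mandarin in the middle; the first grasp closed on air because the fingers really end about 30 mm short of the reported TCP, which I corrected for.

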